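Put the swapped cartridges back in the right aquarium filters and cap them

ROBOT

A 6-joint arm with a two-finger parallel gripper is mounted at the origin on the work surface. World frame = base frame: x ahead of the robot, y to its left, z up, the work surface at z = 0. Lengths are in mm, angles in rad, forces in N, time in s.
With the tool pointing down it reaches from about 350 to 800 mm from the base axis. Payload 7.3 kg.
Tool frame: the origin (TCP) lies between the finger pads; the fingertips stand 11 mm ahead of it and the grasp point (between the pads) lies 8 mm behind it; z points along the fingers, y is the line along which they close (so a half turn about z gives the same grasp; the last joint's range is limited). The gripper opens to 85 mm and grips with 20 to 120 N. Pads are 22 mm wide; open, the fingers measure 114 mm over their backs; the gripper's body (76 mm by 85 mm) begins 54 mm behind the grasp point. The pads swing forward as they close: fully open they stand 13 mm farther back than shut.
Start: joints at [1.09, 0.342, 1.524, -0, 1.275, -0.146], TCP at [172.492, 495.877, 203.022] pointing down, gripper open.
Joint ranges: [-2.53, 2.53], [-0.77, 2.02], [0.04, 2.7], [-1, 4.14], [0.28, 2.66], [-3.11, 3.11]. Speed limits (rad/s): [2.57, 2.57, 3.14, 3.14, 3.14, 3.14].

INTERFACE

Orientations are given as a unit quaternion [w, x, y, z].
In Python, from station import state, capture, hand_in gives the robot as it stands.
- The arm moves only by the shell command python3 -m inch 'ROWS' [FORCE]. ROWS is JSON, a list of rows, each an object of numbers: "x", "y", "z": the shift along the tool's x, y, z in mm; "roll": the turn about the tool's z in degrees; "gripper": the closure, from -1 (fully open) to 1 (shut), so that 0 is half open. A call has 1 to 5 rows; each row shifts and turns the commanded pose from where the row before left it, along the tool's axes as they then stand; what a row does not reach is not made up. A row lasts 1/8 s, in which the tool goes at most 62.5 mm and 10.7 degrees, less where a joint would pass 70% of its speed; a pose out of reach is approached as far as the arm can. A call with a gripper value outside its range is refused whole. The fingers move at their own pace and stop on an object; FORCE is the grip in N (left out, the last holds). Time passes only in rows, so rows that do not move let the fingers close. It gives the time, the measured TCP pose, the force, the opening and the grip force at its end, in the units of the state.
- state(): the state, without advancing time (a new reading comes with each control period).
- capture(name): name is "scene" or "top" or "wrist"; returns a dict with "img" (384x512x3 uint8, red, green, blue), "depth" (384x512 float32, mm along the optical axis (not along the pixel's ray), 0 where there is no reading), "intrinsics" (3x3 intrinsics, pixels), "distortion" ([k1, k2, p1, p2, k3] as OpenCV has them; the pictures are not rectified), "R" (3x3) and "t" (3): a world point X has camera coordinates R X + t. Camera axes: x right, y down, z forward; pixel columns grow to the right and rows downward; lengths in mm; the calibration is good to about 2 mm. A picture is of the moment at which its call begins.
- hand_in(): hands the job in; it is judged then, once.
The state is a dict: "clock": time; "joints": joint angles; "joint_vel": joint speeds; "joint_efforts": joint torques, N m; "tcp_pos": TCP position; "orientation": TCP orientation; "wrist_force": force on the tool from outside, world axes, zero at the start; "wrist_torque": the same for the moment, N m; "opening": finger opening in mm; "grip_force": force on a finger pad.
Only numpy, scipy, OpenCV 4.12 (cv2) and the standard library are available. Lean on these libraries where they do the work, as an engineer would, in place of code of your own. Each camera call takes 0.05 s, during which the arm holds its last target. There are 200 camera calls.

TASK

The cartridges of the two small aquarium filters were mixed up after rinsing: the red one stands on the blue base and the blue one on the red base. Exchange them, standing one on the white drip tray meanwhile, so that each is fully home on the riser of the base of its own colour, and then fit each filter's cap of the same colour over the riser, flange down and fully home on its cartridge. Lower the parts into place, do not drop them, leave nothing in the tray, and do not disturb the food tub, the water bottle or the clear sleeve.

Things in the scene. Friction and masses are not known exactly. Their poses are not given: they have to be found in the camera images.
- blue_base: Bottom of the blue filter, fixed: round dish 116 mm across, blue rim 8 mm wide and 20 mm high, black seat 12 mm above the counter; at the centre an upright light-grey riser tube 20 mm in diameter, cylindrical up to 72 mm above the counter, then a cone to its 8 mm tip at 82 mm. Short black hose barb at own -x, to 74 mm from the centre. Origin: centre of underside, on the counter; z up.
- blue_cartridge: Loose pleated cartridge, 50 mm high, 0.10-0.20 kg: blue flange 76 mm across, 6 mm thick at the bottom; above it a rigid white cylinder 50 mm in diameter (grip here) with a blue ring at its top; 23 mm bore right through. Origin: centre of underside; z up. Fully home its origin is 12 mm above the base's (on the tray 7 mm above the tray's). Starts on the red base; belongs on the blue one.
- blue_cap: Loose blue flanged end cap, 32 mm high, 0.04-0.085 kg, flange down on the counter at the start: flange 60 mm across, 6 mm thick; above it a knurled blue hub 36 mm in diameter (grip here) with a plain closed top; from below a blind bore 23 mm in diameter, 28 mm deep. Origin: centre of underside; z up. Fully home on its cartridge its origin is 62 mm above the base's.
- red_base: Bottom of the red filter, fixed: round dish 116 mm across, red rim 8 mm wide and 20 mm high, black seat 12 mm above the counter; at the centre an upright light-grey riser tube 20 mm in diameter, cylindrical up to 72 mm above the counter, then a cone to its 8 mm tip at 82 mm. Short black hose barb at own -x, to 74 mm from the centre. Origin: centre of underside, on the counter; z up.
- red_cartridge: Loose pleated cartridge, 50 mm high, 0.10-0.20 kg: red flange 76 mm across, 6 mm thick at the bottom; above it a rigid white cylinder 50 mm in diameter (grip here) with a red ring at its top; 23 mm bore right through. Origin: centre of underside; z up. Fully home its origin is 12 mm above the base's (on the tray 7 mm above the tray's). Starts on the blue base; belongs on the red one.
- red_cap: Loose red flanged end cap, 32 mm high, 0.04-0.085 kg, flange down on the counter at the start: flange 60 mm across, 6 mm thick; above it a knurled red hub 36 mm in diameter (grip here) with a plain closed top; from below a blind bore 23 mm in diameter, 28 mm deep. Origin: centre of underside; z up. Fully home on its cartridge its origin is 62 mm above the base's.
- tray: White drip tray with grey stripes, empty, fixed to the counter: 140 mm (own x) by 110 mm (own y) outside, walls 4 mm thick and 14 mm high, floor 7 mm above the counter. Origin: centre of its underside; z up. The free spot: a cartridge stands on its floor near the middle.
- food_tub: Bystander: fish food tub with green label and lid, 72 mm across, 85 mm high, loose on the counter's far side. Origin: centre of its underside. Leave it alone.
- water_bottle: Bystander: pale translucent water bottle with white cap, 64 mm across, 200 mm high, loose, to the robot's left. Origin: centre of its underside. Leave it alone.
- sleeve: Bystander: clear tubular filter sleeve with black end rings, 112 mm across, 150 mm high, standing loose to the robot's right. Origin: centre of its underside. Leave it alone.
Not all that is in view belongs to the job. Leave any grey or pink look-alike of the red_cap alone.

How it is judged:
By the outcome, as a careful person would: the job done as asked, in the order asked, and still so for the second after the job is handed in, with the robot touching nothing.
It also fails if it takes over 138 s, if anything falls off the work surface, if the arm or the gripper's body presses on something with over 40 N, if the wrist force passes 120 N, or if a joint passes its speed limit or range.

## Working session

There is one attempt and no reset: what is moved stays moved. The work goes in short steps, Python scripts to look and compute and a shell command to move; the robot and the scene stay as the last step left them, time stands still between calls to the robot, and variables do not carry over. Pictures are saved under pics/ and viewed, at most 14 in all, crops included, and the job is handed in when it is done.

```bash
mkdir -p pics; ls; python3 - <<'E'
from station import state, capture
import cv2, pickle
for n in("scene","top"):
    c=capture(n); pickle.dump(c,open(n+".pkl","wb")); cv2.imwrite(f"pics/{n}0.png",cv2.resize(c["img"][:,:,::-1],(800,600)))
    print(n,c["intrinsics"],c["distortion"],c["t"])
print(state())
E
```

```text
pics
scene [[477.82928017   0.         248.54746157]
 [  0.         477.82928017 191.53850517]
 [  0.           0.           1.        ]] [-0.11843935  0.          0.          0.          0.        ] [-320.70940079 -394.43707263 1668.89197451]
top [[383.16382759   0.         257.1991237 ]
 [  0.         383.16382759 197.04376069]
 [  0.           0.           1.        ]] [0.0046902 0.        0.        0.        0.       ] [  5.21066863 603.72762283 967.67951381]
{'clock': 0.1, 'joints': array([ 1.09000555e+00,  3.42648094e-01,  1.52492581e+00, -2.56109183e-06,
        1.27538344e+00, -1.45979095e-01]), 'joint_vel': array([-0.00174924, -0.00074195, -0.00242712,  0.00023915,  0.00013744,
       -0.00119045]), 'joint_efforts': array([ 2.46774056e-03, -4.34448838e+01, -2.46490967e+01, -2.31689262e-05,
        4.68654951e-03,  4.10197367e-05]), 'tcp_pos': array([172.29641106, 495.5068692 , 202.39653989]), 'orientation': array([-2.09189152e-04,  1.66624614e-01,  9.86020168e-01, -6.49491418e-04]), 'wrist_force': array([-0.47308313, -0.22875653,  0.156581  ]), 'wrist_torque': array([-0.01896911,  0.03754347, -0.0384182 ]), 'grip_force': 0.0, 'opening': 85.80886235061391}
```

View pics/scene0.png

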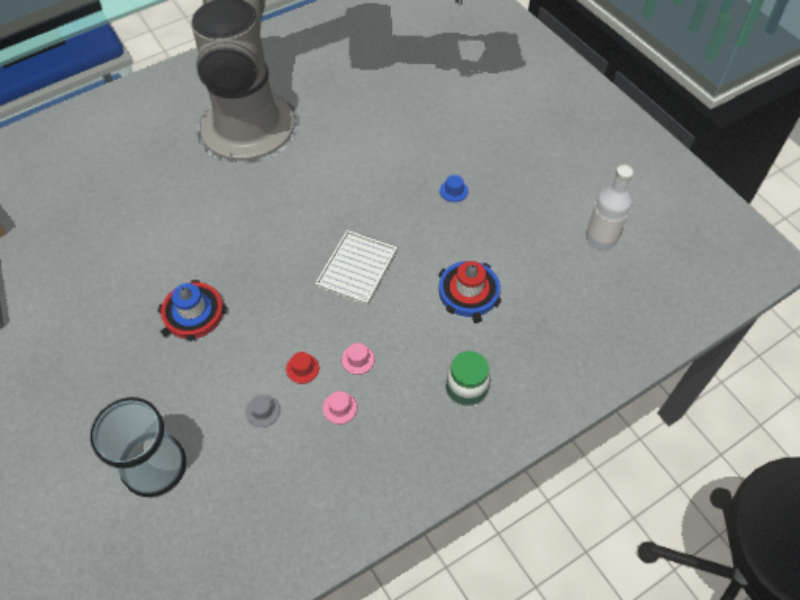

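View pics/top0.png

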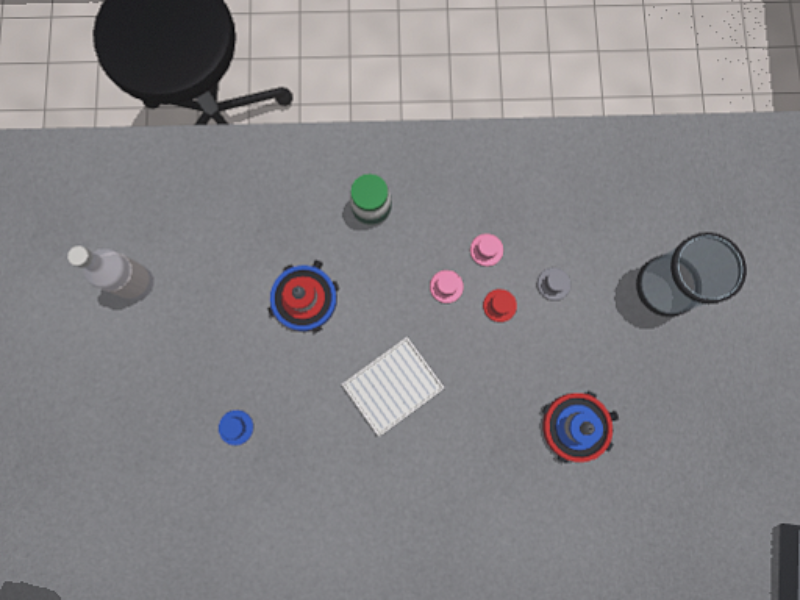

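The top view (800x600) shows these positions:
- blue base with the red cartridge: (303,298)
- red base with the blue cartridge: (579,428)
- tray: (393,387)
- blue cap: (236,428)

Candidates for the red cap are red (500,306), pink (487,250), pink (447,287) and grey (554,284). Only (500,306) is saturated red; I'll confirm that in a crop.

```bash
cat > h.py <<'E'
import numpy as np, cv2, pickle
def ray(c,px,z):
    u=cv2.undistortPoints(np.array(px,float).reshape(-1,1,2),c["intrinsics"],np.array(c["distortion"])).reshape(-1,2)
    d=np.c_[u,np.ones(len(u))]@c["R"]; o=-c["R"].T@c["t"]
    return o+d*((z-o[2])/d[:,2])[:,None]
def comps(c,color):
    h=cv2.cvtColor(c["img"],cv2.COLOR_RGB2HSV); H,S,V=h[...,0].astype(int),h[...,1],h[...,2]
    m={"blue":(abs(H-112)<12),"red":(H<6)|(H>174)}[color]&(S>140)&(V>50)
    return m.astype(np.uint8)
def circ(c,cnt,z):
    p=ray(c,cv2.convexHull(cnt).reshape(-1,2),z)[:,:2].astype(np.float32)
    (x,y),r=cv2.minEnclosingCircle(p); return round(x,1),round(y,1),round(r,1)
E
python3 - <<'E'
from h import *
c=pickle.load(open("top.pkl","rb"))
for col in("blue","red"):
    cs,_=cv2.findContours(comps(c,col),cv2.RETR_EXTERNAL,cv2.CHAIN_APPROX_NONE)
    for k in cs:
        if len(k)>15:
            m=k.reshape(-1,2).mean(0); print(col,m.round(),[circ(c,k,z) for z in(6,20,62)])
h=cv2.cvtColor(c["img"],cv2.COLOR_RGB2HSV)
w=((h[...,1]<25)&(h[...,2]>150)).astype(np.uint8); w[:200]=0;w[:,:200]=0;w[:,300:]=0
p=ray(c,cv2.findNonZero(w).reshape(-1,2),14)[:,:2].astype(np.float32); print("tray",cv2.minAreaRect(p))
o=-c["R"].T@c["t"];print(o)
cv2.imwrite("pics/crop1.png",cv2.resize(c["img"][140:220,270:380,::-1],(770,560),interpolation=cv2.INTER_CUBIC))
E
```

```text
blue [150. 273.] [(412.4, 278.9, 28.6), (412.8, 275.2, 28.3), (414.0, 264.0, 27.1)]
blue [370. 273.] [(396.2, -309.5, 39.8), (396.8, -305.3, 39.3), (398.7, -292.9, 37.7)]
blue [194. 190.] [(634.7, 164.0, 58.6), (632.1, 161.8, 57.8), (624.4, 155.2, 55.5)]
red [370. 273.] [(396.5, -307.1, 59.0), (397.1, -303.0, 58.2), (399.0, -290.7, 55.8)]
red [319. 195.] [(611.6, -183.9, 29.1), (609.3, -181.5, 28.7), (602.5, -174.1, 27.5)]
red [194. 190.] [(634.8, 164.2, 38.9), (632.3, 162.0, 38.4), (624.6, 155.4, 36.9)]
tray ((475.1152648925781, 8.085151672363281), (111.43895721435547, 140.6456298828125), 34.41645050048828)
[ 4.43063350e+02 -2.84902123e-01  1.05100553e+03]
```

View pics/crop1.png

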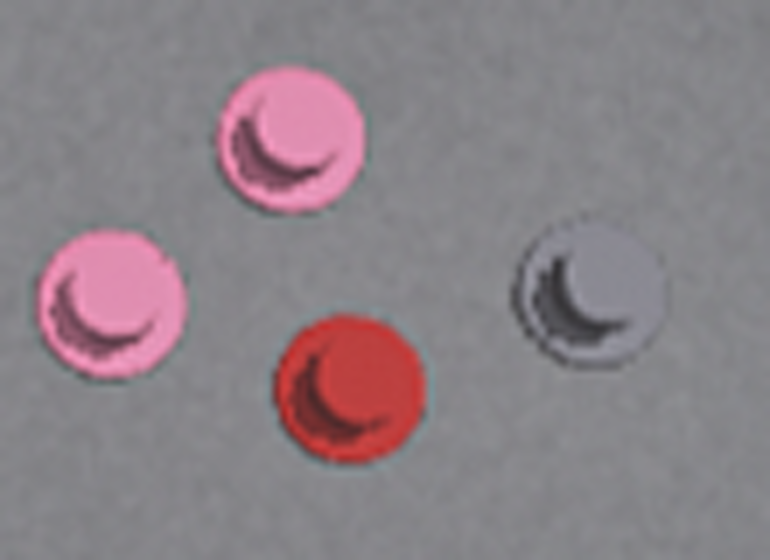

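Crop (350,390) is the only true red cap; the pink ones at (290,140) and (110,305) and the grey one at (590,295) stay put. The measured radii (58, 38, 29 mm) and the tray size match what was given. Now I align the tool with the world axes and move over the blue base.

```bash
python3 -m inch '[{"roll":-9.6,"gripper":-1},{"roll":-9.6},{"x":-46,"y":-34},{"x":-46,"y":-34},{"x":-46,"y":-34}]' 50
python3 -m inch '[{"x":-46,"y":-34},{"x":-46,"y":-34},{"x":-46,"y":-34},{"x":-46,"y":-34},{"x":-46,"y":-34}]'
python3 -m inch '[{"x":-46,"y":-34},{},{}]'
```

```text
schema error: expected keys x, y, z, roll, gripper
schema error: expected keys x, y, z, roll, gripper
schema error: expected keys x, y, z, roll, gripper
```

```bash
python3 -m inch '[{"x":0,"y":0,"z":0,"roll":-9.6,"gripper":-1},{"x":0,"y":0,"z":0,"roll":-9.6,"gripper":-1},{"x":-46,"y":-34,"z":0,"roll":0,"gripper":-1},{"x":-46,"y":-34,"z":0,"roll":0,"gripper":-1},{"x":-46,"y":-34,"z":0,"roll":0,"gripper":-1}]' 50
```

```text
clock: 0.72
tcp_pos: [311.5, 392.7, 202.7]
orientation: [-0.0, -0.001, 1.0, -0.0]
wrist_force: [0.1, -0.1, -0.2]
opening: 85.4
grip_force: 0.0
```

```bash
python3 -m inch '[{"x":-53,"y":-38,"z":0,"roll":0,"gripper":-1},{"x":-53,"y":-38,"z":0,"roll":0,"gripper":-1},{"x":-53,"y":-38,"z":0,"roll":0,"gripper":-1},{"x":-53,"y":-38,"z":0,"roll":0,"gripper":-1},{"x":-53,"y":-38,"z":0,"roll":0,"gripper":-1}]'
python3 -m inch '[{"x":-55,"y":-40,"z":0,"roll":0,"gripper":-1},{"x":0,"y":0,"z":0,"roll":0,"gripper":-1},{"x":0,"y":0,"z":0,"roll":0,"gripper":-1}]'
cat > look.py <<'E'
import sys
from station import capture,state
from h import *
n=sys.argv[1]; save=sys.argv[2]
c=capture(n); pickle.dump(c,open(f"{save}.pkl","wb")); cv2.imwrite(f"pics/{save}.png",c["img"][:,:,::-1])
for a in sys.argv[3:]:
    col,z=a.split(":"); z=float(z)
    cs,_=cv2.findContours(comps(c,col),cv2.RETR_EXTERNAL,cv2.CHAIN_APPROX_NONE)
    for k in cs:
        if len(k)>40: print(a,k.reshape(-1,2).mean(0).round(),circ(c,k,z))
print(state()["tcp_pos"].round(1))
E
python3 look.py wrist w1 blue:20 red:18 red:62
```

```text
clock: 1.35
tcp_pos: [565.8, 210.5, 202.6]
orientation: [-0.0, -0.0, 1.0, 0.0]
wrist_force: [0.1, 0.5, 0.3]
opening: 85.7
grip_force: 0.0
clock: 1.72
tcp_pos: [614.6, 175.1, 202.2]
orientation: [-0.001, 0.0, 1.0, 0.0]
wrist_force: [-0.4, 0.2, -0.1]
opening: 85.2
grip_force: 0.0
blue:20 [236. 185.] (631.8, 163.5, 57.4)
blue:20 [344.   3.] (436.1, 276.2, 20.6)
red:18 [235. 186.] (634.0, 163.7, 39.7)
red:62 [235. 186.] (623.6, 165.2, 34.8)
[614.3 175.8 202.7]
```

View pics/w1.png

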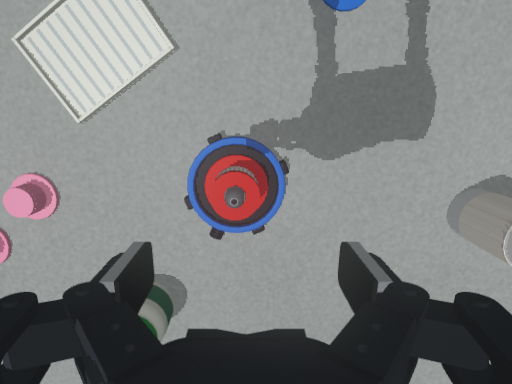

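Wrist view: the blue base and red cartridge are at (236,185), the riser tip at (235,201), and the area around them is clear. The rim centre of (632,163) agrees with the top camera. I'll centre and descend.

```bash
python3 - <<'E'
from h import *
c=pickle.load(open("w1.pkl","rb")); print(ray(c,[[235,201]],82))
E
python3 -m inch '[{"x":-17.5,"y":-12.5,"z":0,"roll":0,"gripper":-1},{"x":0,"y":0,"z":50,"roll":0,"gripper":-1},{"x":0,"y":0,"z":30,"roll":0,"gripper":-1},{"x":0,"y":0,"z":0,"roll":0,"gripper":-1}]'
```

```text
[[631.98107093 164.73848866  82.        ]]
clock: 2.28
tcp_pos: [630.1, 163.8, 121.0]
orientation: [-0.003, -0.001, 1.0, -0.0]
wrist_force: [0.0, -0.2, 0.2]
opening: 85.4
grip_force: 0.0
```

```bash
python3 -m inch '[{"x":-2,"y":0,"z":35,"roll":0,"gripper":-1},{"x":0,"y":0,"z":35,"roll":0,"gripper":-1},{"x":0,"y":0,"z":14,"roll":0,"gripper":-1},{"x":0,"y":0,"z":0,"roll":0,"gripper":-1}]'
python3 -m inch '[{"x":0,"y":0,"z":0,"roll":0,"gripper":1},{"x":0,"y":0,"z":0,"roll":0,"gripper":1},{"x":0,"y":0,"z":0,"roll":0,"gripper":1},{"x":0,"y":0,"z":0,"roll":0,"gripper":1},{"x":0,"y":0,"z":0,"roll":0,"gripper":1}]' 40
```

```text
clock: 2.78
tcp_pos: [634.7, 163.2, 39.8]
orientation: [0.0, -0.001, 1.0, 0.0]
wrist_force: [1.5, 0.5, 0.9]
opening: 85.4
grip_force: 0.0
clock: 3.4
tcp_pos: [634.9, 163.5, 39.8]
orientation: [0.001, -0.0, 1.0, 0.001]
wrist_force: [-1.5, 2.9, 4.6]
opening: 16.4
grip_force: 39.0
```

```bash
python3 look.py wrist w2; python3 look.py scene s2; python3 -c "
import cv2,numpy as np
a=cv2.imread('pics/w2.png');b=cv2.imread('pics/s2.png')[120:240,240:400]
cv2.imwrite('pics/m2.png',np.hstack([cv2.resize(a,(400,300)),cv2.resize(b,(400,300))]))
from station import state
s=state();print(s['opening'],s['grip_force'],s['wrist_force'],s['wrist_torque'])"
```

```text
[634.9 163.5  39.8]
[634.9 163.5  39.8]
17.282359022424924 39.152390213776016 [-1.5371829   4.44157199  5.2716887 ] [ 0.85283307  0.20469768 -0.04773935]
```

View pics/m2.png

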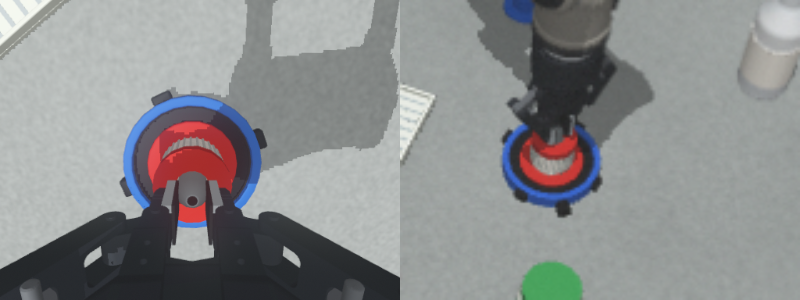

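```bash
python3 - <<'E'
from h import *
def P(c,u,v):
    d=c["depth"][v,u]; q=cv2.undistortPoints(np.array([[[u,v]]],float),c["intrinsics"],np.array(c["distortion"]))[0,0]
    return (c["R"].T@(np.array([q[0]*d,q[1]*d,d])-c["t"])).round(1)
for f,l in(("w2",[(246,258),(246,220),(212,240),(275,240),(245,190),(245,140),(100,40)]),("w1",[(235,201),(236,180),(236,160),(191,185),(100,200),(235,190)])):
    c=pickle.load(open(f+".pkl","rb"))
    for p in l: print(f,p,c["depth"][p[1],p[0]],P(c,*p))
c=pickle.load(open("s2.pkl","rb"))
for v in range(160,182,2):
    print(v,[tuple(P(c,u,v)) for u in (298,301,304)])
E
```

```text
w2 (246, 258) 140.40431 [633.1 163.8  82.7]
w2 (246, 220) 158.2491 [622.3 163.8  61.4]
w2 (212, 240) 136.24135 [623.5 148.8  84.4]
w2 (275, 240) 136.8101 [623.8 176.6  83.9]
w2 (245, 190) 154.01495 [606.5 163.3  61.5]
w2 (245, 140) 195.07396 [585.9 163.3  13.5]
w2 (100, 40) 192.08047 [5.244e+02 7.210e+01 2.000e-01]
w1 (235, 201) 303.03806 [632.  164.7  82. ]
w1 (236, 180) 318.16968 [615.2 165.3  61.9]
w1 (236, 160) 356.57626 [600.8 164.1  18.4]
w1 (191, 185) 362.94778 [630.  111.   19.6]
w1 (100, 200) 387.5813 [ 6.535e+02 -8.400e+00  4.000e-01]
w1 (235, 190) 310.02866 [623.2 164.5  72.4]
160 [(np.float64(646.3), np.float64(134.1), np.float64(166.1)), (np.float64(646.7), np.float64(144.2), np.float64(159.4)), (np.float64(654.1), np.float64(148.2), np.float64(165.0))]
162 [(np.float64(642.2), np.float64(138.6), np.float64(149.2)), (np.float64(650.0), np.float64(142.3), np.float64(155.5)), (np.float64(651.4), np.float64(151.7), np.float64(150.4))]
164 [(np.float64(639.1), np.float64(142.1), np.float64(133.9)), (np.float64(648.6), np.float64(144.5), np.float64(143.3)), (np.float64(652.0)
[... 778 characters left out ...]
4(643.4), np.float64(143.1), np.float64(90.7)), (np.float64(644.8), np.float64(152.9), np.float64(84.9)), (np.float64(644.8), np.float64(164.2), np.float64(76.3))]
176 [(np.float64(643.3), np.float64(144.2), np.float64(79.9)), (np.float64(645.9), np.float64(153.0), np.float64(76.3)), (np.float64(640.9), np.float64(168.8), np.float64(58.0))]
178 [(np.float64(640.6), np.float64(147.5), np.float64(63.9)), (np.float64(643.1), np.float64(156.5), np.float64(60.1)), (np.float64(647.0), np.float64(164.4), np.float64(58.8))]
180 [(np.float64(645.0), np.float64(144.6), np.float64(61.6)), (np.float64(649.9), np.float64(151.6), np.float64(62.3)), (np.float64(656.6), np.float64(156.8), np.float64(66.6))]
```

```bash
python3 - <<'E'
from h import *
def cloud(c):
    v,u=np.mgrid[:384,:512]; q=cv2.undistortPoints(np.c_[u.ravel(),v.ravel()].astype(float).reshape(-1,1,2),c["intrinsics"],np.array(c["distortion"])).reshape(-1,2)
    d=c["depth"].ravel()[:,None]; return ((np.c_[q,np.ones(len(q))]*d-c["t"])@c["R"]).reshape(384,512,3)
for f,cols in(("w1",(110,125,138,150,345,360)),("w2",(190,205,212,222,275,270,285))):
    p=cloud(pickle.load(open(f+".pkl","rb")))
    for u in cols: print(f,u,[(v,*p[v,u].round(0)) for v in range(225,320,9)])
E
```

```text
w1 110 [(225, np.float64(687.0), np.float64(0.0), np.float64(-0.0)), (234, np.float64(699.0), np.float64(-1.0), np.float64(1.0)), (243, np.float64(712.0), np.float64(-2.0), np.float64(1.0)), (252, np.float64(725.0), np.float64(-4.0), np.float64(1.0)), (261, np.float64(607.0), np.float64(120.0), np.float64(259.0)), (270, np.float64(603.0), np.float64(127.0), np.float64(274.0)), (279, np.float64(603.0), np.float64(130.0), np.float64(281.0)), (288, np.float64(606.0), np.float64(130.0), np.float64(282.0)), (297, np.float64(602.0), np.float64(135.0), np.float64(293.0)), (306, np.float64(598.0), np.float64(140.0), np.float64(303.0)), (315, np.float64(597.0), np.float64(142.0), np.float64(308.0))]
w1 125 [(225, np.float64(687.0), np.float64(20.0), np.float64(-1.0)), (234, np.float64(699.0), np.float64(19.0), np.float64(0.0)), (243, np.float64(712.0), np.float64(17.0), np.float64(-1.0)), (252, np.float64(604.0), np.float64(126.0), np.float64(258.0)), (261, np.float64(604.0), np.float64(129.0), np.float64(266.0)), (270, np.float64(604.0), np.float64(132.0), np.float64(273.0)), (279, np.float6
[... 7374 characters left out ...]
[(225, np.float64(624.0), np.float64(184.0), np.float64(63.0)), (234, np.float64(629.0), np.float64(184.0), np.float64(63.0)), (243, np.float64(627.0), np.float64(182.0), np.float64(79.0)), (252, np.float64(627.0), np.float64(181.0), np.float64(88.0)), (261, np.float64(624.0), np.float64(179.0), np.float64(104.0)), (270, np.float64(622.0), np.float64(177.0), np.float64(114.0)), (279, np.float64(623.0), np.float64(177.0), np.float64(119.0)), (288, np.float64(623.0), np.float64(176.0), np.float64(125.0)), (297, np.float64(617.0), np.float64(174.0), np.float64(138.0)), (306, np.float64(618.0), np.float64(174.0), np.float64(141.0)), (315, np.float64(618.0), np.float64(173.0), np.float64(145.0))]
```

The reported TCP lies about 42 mm below where the fingers really are, so they closed on the riser above the cartridge without doing harm. I'll get the exact tip offset from the depth data and reopen.

```bash
python3 - <<'E'
from h import *
def cloud(c):
    v,u=np.mgrid[:384,:512]; q=cv2.undistortPoints(np.c_[u.ravel(),v.ravel()].astype(float).reshape(-1,1,2),c["intrinsics"],np.array(c["distortion"])).reshape(-1,2)
    d=c["depth"].ravel()[:,None]; return ((np.c_[q,np.ones(len(q))]*d-c["t"])@c["R"]).reshape(384,512,3)
for f,tz,us,r in(("w1",202.7,(148,151,153,341,343),range(238,246)),("w2",39.8,(218,221,224,226,268,270,273),range(224,240,2))):
    p=cloud(pickle.load(open(f+".pkl","rb")))
    for u in us: print(f,u,[int((p[v,u,2]-tz).round(0)) for v in r], p[r[-1],u,:2].round(0))
E
python3 -m inch '[{"x":0,"y":0,"z":0,"roll":0,"gripper":-1},{"x":0,"y":0,"z":0,"roll":0,"gripper":-1},{"x":0,"y":0,"z":0,"roll":0,"gripper":-1},{"x":0,"y":0,"z":0,"roll":0,"gripper":-1},{"x":0,"y":0,"z":0,"roll":0,"gripper":-1}]'
```

```text
w1 148 [-204, -202, -201, -202, 47, 45, 46, 47] [605. 133.]
w1 151 [-203, -202, -202, -203, -204, -202, -203, -202] [714.  51.]
w1 153 [-204, -203, -203, -202, -203, -201, -203, -202] [714.  54.]
w1 341 [-203, -204, -204, -204, -202, 43, 43, 42] [607. 218.]
w1 343 [-203, -202, -204, -202, 45, 45, 45, 45] [605. 218.]
w2 218 [23, 23, 23, 23, 36, 37, 40, 42] [623. 151.]
w2 221 [22, 23, 23, 23, 35, 38, 39, 41] [624. 152.]
w2 224 [23, 24, 23, 23, 34, 38, 41, 43] [623. 154.]
w2 226 [23, 22, 23, 5, 35, 37, 39, 42] [624. 155.]
w2 268 [23, 23, 23, 23, 35, 37, 40, 43] [623. 174.]
w2 270 [23, 22, 22, 23, 35, 37, 40, 42] [624. 175.]
w2 273 [23, 23, 23, 23, 36, 38, 40, 42] [624. 176.]
clock: 4.12
tcp_pos: [634.6, 162.6, 38.9]
orientation: [-0.0, -0.0, 1.0, -0.0]
wrist_force: [0.2, 0.5, 0.6]
opening: 85.1
grip_force: 0.0
```

```bash
python3 -m inch '[{"x":2.5,"y":0.5,"z":20,"roll":0,"gripper":-1},{"x":0,"y":0,"z":19,"roll":0,"gripper":-1},{"x":0,"y":0,"z":9,"roll":0,"gripper":-1},{"x":0,"y":0,"z":0,"roll":0,"gripper":-1},{"x":0,"y":0,"z":0,"roll":0,"gripper":-1}]'
python3 -m inch '[{"x":0,"y":0,"z":0,"roll":0,"gripper":1},{"x":0,"y":0,"z":0,"roll":0,"gripper":1},{"x":0,"y":0,"z":0,"roll":0,"gripper":1},{"x":0,"y":0,"z":0,"roll":0,"gripper":1}]' 40
```

```text
clock: 4.75
tcp_pos: [632.7, 163.2, -8.4]
orientation: [0.001, -0.0, 1.0, 0.0]
wrist_force: [0.1, 0.2, 0.2]
opening: 85.5
grip_force: 0.0
clock: 5.25
tcp_pos: [632.6, 163.3, -8.2]
orientation: [0.001, -0.0, 1.0, 0.0]
wrist_force: [-1.2, -0.4, 5.8]
opening: 49.7
grip_force: 41.8
```

Opening 49.7 mm at 42 N, so the cartridge is held. Lifting it and moving to the tray.

```bash
python3 -m inch '[{"x":0,"y":0,"z":-20,"roll":0,"gripper":1},{"x":0,"y":0,"z":-30,"roll":0,"gripper":1},{"x":0,"y":0,"z":-30,"roll":0,"gripper":1},{"x":0,"y":0,"z":-20,"roll":0,"gripper":1},{"x":0,"y":0,"z":0,"roll":0,"gripper":1}]'
python3 -m inch '[{"x":39.5,"y":-39,"z":0,"roll":0,"gripper":1},{"x":39.5,"y":-39,"z":0,"roll":0,"gripper":1},{"x":39.5,"y":-39,"z":0,"roll":0,"gripper":1},{"x":39.5,"y":-38,"z":0,"roll":0,"gripper":1},{"x":0,"y":0,"z":0,"roll":0,"gripper":1}]'
python3 look.py wrist w3
```

```text
clock: 5.88
tcp_pos: [632.9, 163.3, 92.3]
orientation: [0.001, -0.0, 1.0, 0.0]
wrist_force: [0.1, 0.6, -1.8]
opening: 49.5
grip_force: 42.5
clock: 6.5
tcp_pos: [470.4, 6.5, 89.6]
orientation: [-0.002, 0.001, 1.0, 0.0]
wrist_force: [1.0, -0.4, -1.4]
opening: 49.2
grip_force: 42.5
[472.7   7.3  90.2]
```

View pics/w3.png

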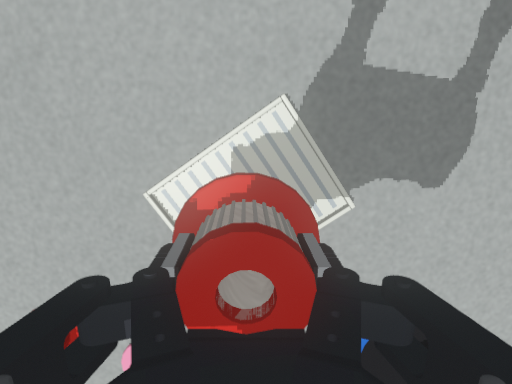

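The wrist view shows the red cartridge held upright and centred over the tray. Lowering it.

```bash
python3 -m inch '[{"x":-2,"y":0.5,"z":35,"roll":0,"gripper":1},{"x":0,"y":0,"z":40,"roll":0,"gripper":1},{"x":0,"y":0,"z":19,"roll":0,"gripper":1},{"x":0,"y":0,"z":4,"roll":0,"gripper":1},{"x":0,"y":0,"z":0,"roll":0,"gripper":1}]'
python3 -m inch '[{"x":0,"y":0,"z":1.5,"roll":0,"gripper":1},{"x":0,"y":0,"z":1,"roll":0,"gripper":1},{"x":0,"y":0,"z":0,"roll":0,"gripper":1}]'
```

```text
clock: 7.18
tcp_pos: [476.7, 9.0, -7.1]
orientation: [0.0, -0.0, 1.0, 0.0]
wrist_force: [-1.0, -0.4, -0.5]
opening: 49.6
grip_force: 42.5
clock: 7.55
tcp_pos: [476.4, 8.6, -9.1]
orientation: [0.0, -0.0, 1.0, -0.0]
wrist_force: [-0.7, 0.1, -1.3]
opening: 49.5
grip_force: 42.5
```

```bash
python3 -m inch '[{"x":0,"y":0,"z":1.5,"roll":0,"gripper":1},{"x":0,"y":0,"z":1.5,"roll":0,"gripper":1},{"x":0,"y":0,"z":1,"roll":0,"gripper":1},{"x":0,"y":0,"z":0,"roll":0,"gripper":1}]'
```

```text
clock: 8.05
tcp_pos: [476.1, 8.6, -13.2]
orientation: [-0.0, -0.0, 1.0, 0.0]
wrist_force: [-2.3, -0.3, 3.8]
opening: 49.4
grip_force: 42.9
```

```bash
python3 -m inch '[{"x":0,"y":0,"z":0,"roll":0,"gripper":-1},{"x":0,"y":0,"z":0,"roll":0,"gripper":-1},{"x":0,"y":0,"z":0,"roll":0,"gripper":-1},{"x":0,"y":0,"z":0,"roll":0,"gripper":-1},{"x":0,"y":0,"z":-30,"roll":0,"gripper":-1}]'
python3 -m inch '[{"x":0,"y":0,"z":-50,"roll":0,"gripper":-1},{"x":0,"y":0,"z":-50,"roll":0,"gripper":-1},{"x":0,"y":0,"z":-50,"roll":0,"gripper":-1},{"x":13,"y":-52,"z":0,"roll":0,"gripper":-1},{"x":13,"y":-52,"z":0,"roll":0,"gripper":-1}]'
python3 -m inch '[{"x":13,"y":-52,"z":0,"roll":0,"gripper":-1},{"x":13,"y":-52,"z":0,"roll":0,"gripper":-1},{"x":13,"y":-52,"z":0,"roll":0,"gripper":-1},{"x":13,"y":-52,"z":0,"roll":0,"gripper":-1},{"x":0,"y":0,"z":0,"roll":0,"gripper":-1}]'
python3 look.py wrist w4 red:20 blue:18
cp pics/w4.png pics/w4v.png; python3 look.py top t4 red:57
```

```text
clock: 8.68
tcp_pos: [474.5, 8.8, 15.3]
orientation: [-0.002, -0.0, 1.0, 0.0]
wrist_force: [0.1, -0.8, 0.1]
opening: 86.0
grip_force: 0.0
clock: 9.3
tcp_pos: [450.2, -96.2, 167.3]
orientation: [0.001, -0.001, 1.0, -0.0]
wrist_force: [0.2, -0.3, 0.5]
opening: 85.4
grip_force: 0.0
clock: 9.93
tcp_pos: [397.2, -306.5, 166.2]
orientation: [-0.0, 0.002, 1.0, -0.0]
wrist_force: [-0.5, 0.3, -0.5]
opening: 85.2
grip_force: 0.0
red:20 [333. 330.] (585.1, -200.3, 22.6)
red:20 [499. 244.] (473.5, -8.3, 36.0)
red:20 [249. 174.] (395.9, -303.5, 57.5)
blue:18 [249. 176.] (397.7, -303.5, 39.2)
[ 397.5 -304.5  166.1]
red:57 [367. 272.] (399.1, -291.8, 56.1)
red:57 [251. 246.] (475.1, 7.5, 34.9)
red:57 [319. 195.] (603.3, -175.0, 27.7)
[ 397.9 -303.3  166.1]
```

View pics/w4.png

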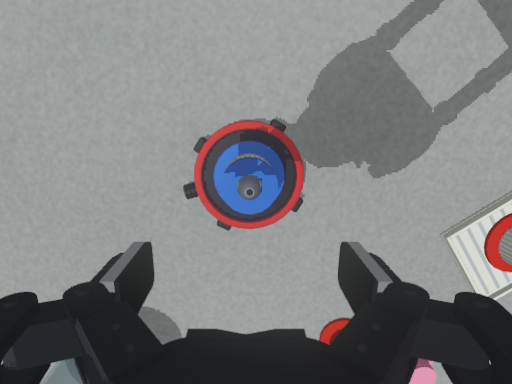

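The wrist view shows the red base with the blue cartridge at (249,174), centre (396.5,-303.4), consistent with the top camera. The fingers are clear. Descending.

```bash
python3 -m inch '[{"x":1,"y":0.5,"z":50,"roll":0,"gripper":-1},{"x":0,"y":0,"z":50,"roll":0,"gripper":-1},{"x":0,"y":0,"z":35,"roll":0,"gripper":-1},{"x":0,"y":0,"z":15,"roll":0,"gripper":-1},{"x":0,"y":0,"z":0,"roll":0,"gripper":-1}]'
```

```text
clock: 10.65
tcp_pos: [397.5, -302.0, 16.3]
orientation: [-0.0, -0.001, 1.0, 0.001]
wrist_force: [-0.1, 0.6, 0.5]
opening: 85.3
grip_force: 0.0
```

```bash
python3 -m inch '[{"x":1,"y":-1,"z":15,"roll":0,"gripper":-1},{"x":0,"y":0,"z":9.5,"roll":0,"gripper":-1},{"x":0,"y":0,"z":0,"roll":0,"gripper":-1},{"x":0,"y":0,"z":0,"roll":0,"gripper":-1}]'
python3 -m inch '[{"x":0,"y":0,"z":0,"roll":0,"gripper":1},{"x":0,"y":0,"z":0,"roll":0,"gripper":1},{"x":0,"y":0,"z":0,"roll":0,"gripper":1},{"x":0,"y":0,"z":0,"roll":0,"gripper":1}]' 40
```

```text
clock: 11.15
tcp_pos: [396.4, -304.1, -7.8]
orientation: [0.0, -0.0, 1.0, -0.0]
wrist_force: [-0.6, -0.1, -0.3]
opening: 85.4
grip_force: 0.0
clock: 11.65
tcp_pos: [396.4, -304.0, -7.5]
orientation: [0.0, -0.0, 1.0, -0.0]
wrist_force: [-0.6, 1.3, 6.4]
opening: 49.8
grip_force: 41.2
```

```bash
python3 -m inch '[{"x":0,"y":0,"z":-20,"roll":0,"gripper":1},{"x":0,"y":0,"z":-30,"roll":0,"gripper":1},{"x":0,"y":0,"z":-30,"roll":0,"gripper":1},{"x":0,"y":0,"z":-20,"roll":0,"gripper":1},{"x":0,"y":0,"z":0,"roll":0,"gripper":1}]'
python3 -m inch '[{"x":-23,"y":46,"z":0,"roll":0,"gripper":1},{"x":-23,"y":46,"z":0,"roll":0,"gripper":1},{"x":-23,"y":46,"z":0,"roll":0,"gripper":1},{"x":-23,"y":46,"z":0,"roll":0,"gripper":1},{"x":-23,"y":46,"z":0,"roll":0,"gripper":1}]'
python3 -m inch '[{"x":-23,"y":46,"z":0,"roll":0,"gripper":1},{"x":-23,"y":46,"z":0,"roll":0,"gripper":1},{"x":-23,"y":46,"z":0,"roll":0,"gripper":1},{"x":-23,"y":46,"z":0,"roll":0,"gripper":1},{"x":-23,"y":46,"z":0,"roll":0,"gripper":1}]'
python3 -m inch '[{"x":0,"y":0,"z":0,"roll":0,"gripper":1},{"x":0,"y":0,"z":0,"roll":0,"gripper":1}]'
```

```text
clock: 12.28
tcp_pos: [396.9, -304.5, 93.0]
orientation: [0.001, -0.0, 1.0, -0.001]
wrist_force: [-0.3, -0.4, -1.3]
opening: 49.9
grip_force: 41.9
clock: 12.9
tcp_pos: [511.1, -72.1, 90.6]
orientation: [-0.001, -0.0, 1.0, 0.0]
wrist_force: [0.8, -0.7, -1.8]
opening: 49.8
grip_force: 42.0
clock: 13.52
tcp_pos: [625.9, 157.6, 90.0]
orientation: [-0.001, -0.0, 1.0, -0.0]
wrist_force: [1.6, -0.6, -1.1]
opening: 50.3
grip_force: 42.0
clock: 13.78
tcp_pos: [625.1, 155.9, 90.2]
orientation: [-0.001, -0.0, 1.0, -0.0]
wrist_force: [0.4, -1.2, -2.0]
opening: 49.8
grip_force: 42.1
```

```bash
python3 -m inch '[{"x":-7,"y":7.4,"z":15,"roll":0,"gripper":1},{"x":0,"y":0,"z":0,"roll":0,"gripper":1},{"x":0,"y":0,"z":0,"roll":0,"gripper":1},{"x":0,"y":0,"z":0,"roll":0,"gripper":1}]'; python3 -c "
from station import state
for i in range(3): print(state()['tcp_pos'])"; python3 look.py wrist w5 blue:20
```

```text
clock: 14.28
tcp_pos: [633.2, 163.3, 77.3]
orientation: [0.0, 0.0, 1.0, 0.0]
wrist_force: [1.6, -0.0, -0.5]
opening: 50.2
grip_force: 42.1
[633.24304159 163.25867247  77.34884183]
[633.24304159 163.25867247  77.34884183]
[633.24304159 163.25867247  77.34884183]
blue:20 [245. 284.] (711.3, 163.3, 61.5)
blue:20 [247. 189.] (638.1, 164.0, 63.5)
[633.3 163.3  77.4]
```

View pics/w5.png

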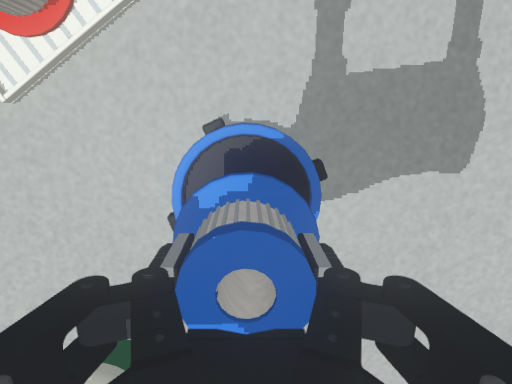

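The wrist view shows the blue cartridge centred over the riser, with grey visible through the bore at (245,293). Lowering in stages and watching the force.

```bash
python3 -m inch '[{"x":1,"y":0,"z":10,"roll":0,"gripper":1},{"x":0,"y":0,"z":10,"roll":0,"gripper":1},{"x":0,"y":0,"z":10,"roll":0,"gripper":1},{"x":0,"y":0,"z":0,"roll":0,"gripper":1}]'
```

```text
clock: 14.82
tcp_pos: [631.3, 163.5, 45.5]
orientation: [-0.001, -0.0, 1.0, -0.0]
wrist_force: [-0.6, 0.4, -1.6]
opening: 50.1
grip_force: 42.1
```

```bash
python3 -m inch '[{"x":0,"y":0,"z":10,"roll":0,"gripper":1},{"x":0,"y":0,"z":10,"roll":0,"gripper":1},{"x":0,"y":0,"z":10,"roll":0,"gripper":1},{"x":0,"y":0,"z":10,"roll":0,"gripper":1},{"x":0,"y":0,"z":0,"roll":0,"gripper":1}]'
```

```text
clock: 15.45
tcp_pos: [631.3, 163.5, 5.7]
orientation: [-0.001, -0.0, 1.0, -0.0]
wrist_force: [0.4, -0.6, -1.9]
opening: 49.9
grip_force: 42.1
```

Sliding freely; 13 mm to go.

```bash
python3 -m inch '[{"x":0,"y":0,"z":6,"roll":0,"gripper":1},{"x":0,"y":0,"z":4,"roll":0,"gripper":1},{"x":0,"y":0,"z":1.5,"roll":0,"gripper":1},{"x":0,"y":0,"z":1.5,"roll":0,"gripper":1},{"x":0,"y":0,"z":0,"roll":0,"gripper":1}]'
```

```text
clock: 16.08
tcp_pos: [632.1, 163.6, -6.0]
orientation: [-0.0, -0.0, 1.0, 0.0]
wrist_force: [0.4, -0.2, -0.6]
opening: 50.1
grip_force: 42.1
```

```bash
python3 -m inch '[{"x":0,"y":0,"z":1,"roll":0,"gripper":1},{"x":0,"y":0,"z":1,"roll":0,"gripper":1},{"x":0,"y":0,"z":0,"roll":0,"gripper":1}]'
```

```text
clock: 16.45
tcp_pos: [632.3, 163.6, -7.4]
orientation: [0.0, -0.0, 1.0, 0.0]
wrist_force: [-2.2, 0.1, 3.7]
opening: 49.7
grip_force: 42.4
```

Home, with contact at the expected height. Releasing and going back for the red cartridge.

```bash
python3 -m inch '[{"x":0,"y":0,"z":0,"roll":0,"gripper":-1},{"x":0,"y":0,"z":0,"roll":0,"gripper":-1},{"x":0,"y":0,"z":0,"roll":0,"gripper":-1},{"x":0,"y":0,"z":0,"roll":0,"gripper":-1},{"x":0,"y":0,"z":-30,"roll":0,"gripper":-1}]'
python3 -m inch '[{"x":0,"y":0,"z":-50,"roll":0,"gripper":-1},{"x":0,"y":0,"z":-50,"roll":0,"gripper":-1},{"x":39,"y":-39,"z":0,"roll":0,"gripper":-1},{"x":39,"y":-39,"z":0,"roll":0,"gripper":-1},{"x":39,"y":-39,"z":0,"roll":0,"gripper":-1}]'
python3 -m inch '[{"x":39,"y":-39,"z":0,"roll":0,"gripper":-1},{"x":0,"y":0,"z":0,"roll":0,"gripper":-1},{"x":0,"y":0,"z":0,"roll":0,"gripper":-1}]'
python3 look.py top t6 blue:20
```

```text
clock: 17.08
tcp_pos: [630.1, 163.3, 19.8]
orientation: [-0.003, -0.0, 1.0, -0.0]
wrist_force: [-0.3, 0.0, -0.4]
opening: 85.1
grip_force: 0.0
clock: 17.7
tcp_pos: [513.9, 45.5, 122.2]
orientation: [0.0, -0.0, 1.0, -0.0]
wrist_force: [0.4, -0.7, -0.6]
opening: 85.5
grip_force: 0.0
clock: 18.08
tcp_pos: [476.9, 7.5, 122.5]
orientation: [0.001, 0.0, 1.0, 0.0]
wrist_force: [0.0, -0.9, 0.3]
opening: 85.2
grip_force: 0.0
blue:20 [150. 273.] (412.8, 275.2, 28.3)
blue:20 [194. 190.] (632.1, 161.8, 57.8)
[477.2   7.8 122.3]
```

```bash
python3 -m inch '[{"x":1,"y":1,"z":50,"roll":0,"gripper":-1},{"x":0,"y":0,"z":40,"roll":0,"gripper":-1},{"x":0,"y":0,"z":20,"roll":0,"gripper":-1},{"x":0,"y":0,"z":0,"roll":0,"gripper":-1},{"x":0,"y":0,"z":0,"roll":0,"gripper":-1}]'
```

```text
clock: 18.75
tcp_pos: [476.2, 8.9, 12.6]
orientation: [0.001, -0.001, 1.0, -0.0]
wrist_force: [0.6, -0.8, 0.1]
opening: 85.3
grip_force: 0.0
```

```bash
python3 -m inch '[{"x":0,"y":0,"z":15,"roll":0,"gripper":-1},{"x":0,"y":0,"z":10.5,"roll":0,"gripper":-1},{"x":0,"y":0,"z":0,"roll":0,"gripper":-1},{"x":0,"y":0,"z":0,"roll":0,"gripper":-1}]'
python3 -m inch '[{"x":0,"y":0,"z":0,"roll":0,"gripper":1},{"x":0,"y":0,"z":0,"roll":0,"gripper":1},{"x":0,"y":0,"z":0,"roll":0,"gripper":1},{"x":0,"y":0,"z":0,"roll":0,"gripper":1}]' 40
python3 -m inch '[{"x":0,"y":0,"z":-20,"roll":0,"gripper":1},{"x":0,"y":0,"z":-35,"roll":0,"gripper":1},{"x":0,"y":0,"z":-35,"roll":0,"gripper":1},{"x":0,"y":0,"z":-20,"roll":0,"gripper":1},{"x":0,"y":0,"z":0,"roll":0,"gripper":1}]'
```

```text
clock: 19.25
tcp_pos: [475.6, 8.5, -13.0]
orientation: [0.0, -0.0, 1.0, -0.0]
wrist_force: [0.4, 0.3, 0.0]
opening: 85.7
grip_force: 0.0
clock: 19.75
tcp_pos: [475.4, 8.5, -12.9]
orientation: [0.0, -0.0, 1.0, 0.0]
wrist_force: [-2.2, -0.6, 4.9]
opening: 49.5
grip_force: 41.2
clock: 20.38
tcp_pos: [476.1, 8.4, 97.6]
orientation: [0.002, -0.0, 1.0, -0.0]
wrist_force: [0.4, 0.1, -2.3]
opening: 49.3
grip_force: 41.8
```

```bash
python3 -m inch '[{"x":13,"y":-52,"z":0,"roll":0,"gripper":1},{"x":13,"y":-52,"z":0,"roll":0,"gripper":1},{"x":13,"y":-52,"z":0,"roll":0,"gripper":1},{"x":13,"y":-52,"z":0,"roll":0,"gripper":1},{"x":13,"y":-52,"z":0,"roll":0,"gripper":1}]'
python3 -m inch '[{"x":13,"y":-52,"z":0,"roll":0,"gripper":1},{"x":0,"y":0,"z":0,"roll":0,"gripper":1},{"x":0,"y":0,"z":0,"roll":0,"gripper":1}]'
```

```text
clock: 21.0
tcp_pos: [409.0, -252.7, 95.1]
orientation: [-0.001, -0.0, 1.0, 0.001]
wrist_force: [0.6, 0.7, -0.6]
opening: 49.6
grip_force: 41.9
clock: 21.38
tcp_pos: [396.6, -302.5, 95.2]
orientation: [-0.001, 0.0, 1.0, 0.001]
wrist_force: [-0.0, 0.9, -0.8]
opening: 48.8
grip_force: 42.0
```

```bash
python3 -m inch '[{"x":0,"y":-1.2,"z":15,"roll":0,"gripper":1},{"x":0,"y":0,"z":15,"roll":0,"gripper":1},{"x":0,"y":0,"z":10,"roll":0,"gripper":1},{"x":0,"y":0,"z":10,"roll":0,"gripper":1},{"x":0,"y":0,"z":0,"roll":0,"gripper":1}]'
```

```text
clock: 22.0
tcp_pos: [396.9, -304.2, 45.6]
orientation: [-0.001, -0.0, 1.0, 0.001]
wrist_force: [0.1, -0.2, -0.8]
opening: 49.5
grip_force: 42.0
```

```bash
python3 -m inch '[{"x":0,"y":0,"z":10,"roll":0,"gripper":1},{"x":0,"y":0,"z":10,"roll":0,"gripper":1},{"x":0,"y":0,"z":10,"roll":0,"gripper":1},{"x":0,"y":0,"z":10,"roll":0,"gripper":1},{"x":0,"y":0,"z":0,"roll":0,"gripper":1}]'
```

```text
clock: 22.62
tcp_pos: [396.9, -304.4, 5.4]
orientation: [-0.0, -0.0, 1.0, 0.001]
wrist_force: [-2.7, 1.1, -3.1]
opening: 49.5
grip_force: 42.0
```

```bash
python3 -m inch '[{"x":0,"y":0,"z":6,"roll":0,"gripper":1},{"x":0,"y":0,"z":4,"roll":0,"gripper":1},{"x":0,"y":0,"z":1.5,"roll":0,"gripper":1},{"x":0,"y":0,"z":1,"roll":0,"gripper":1},{"x":0,"y":0,"z":0,"roll":0,"gripper":1}]'
```

```text
clock: 23.25
tcp_pos: [397.0, -304.5, -6.0]
orientation: [-0.0, -0.0, 1.0, 0.0]
wrist_force: [-5.1, 2.5, 0.4]
opening: 49.2
grip_force: 42.4
```

```bash
python3 -m inch '[{"x":0,"y":0,"z":1,"roll":0,"gripper":1},{"x":0,"y":0,"z":0,"roll":0,"gripper":1},{"x":0,"y":0,"z":0,"roll":0,"gripper":1}]'
```

```text
clock: 23.62
tcp_pos: [397.0, -304.5, -7.0]
orientation: [-0.0, -0.0, 1.0, 0.0]
wrist_force: [-5.9, 2.4, 1.5]
opening: 49.6
grip_force: 42.4
```

Riser side contact is about 6 N. I'll shift in the direction of that force and finish the descent.

```bash
python3 -m inch '[{"x":0.8,"y":0.5,"z":0.5,"roll":0,"gripper":1},{"x":0,"y":0,"z":0.7,"roll":0,"gripper":1},{"x":0,"y":0,"z":0,"roll":0,"gripper":1}]'
```

```text
clock: 24.0
tcp_pos: [397.0, -304.6, -7.9]
orientation: [0.001, -0.0, 1.0, -0.0]
wrist_force: [-1.3, 1.5, 3.7]
opening: 49.4
grip_force: 42.4
```

```bash
python3 -m inch '[{"x":0,"y":0,"z":0,"roll":0,"gripper":-1},{"x":0,"y":0,"z":0,"roll":0,"gripper":-1},{"x":0,"y":0,"z":0,"roll":0,"gripper":-1},{"x":0,"y":0,"z":0,"roll":0,"gripper":-1},{"x":0,"y":0,"z":-30,"roll":0,"gripper":-1}]'
python3 -m inch '[{"x":0,"y":0,"z":-50,"roll":0,"gripper":-1},{"x":0,"y":0,"z":-50,"roll":0,"gripper":-1},{"x":0,"y":0,"z":-40,"roll":0,"gripper":-1},{"x":-53,"y":30,"z":0,"roll":0,"gripper":-0.45},{"x":-53,"y":30,"z":0,"roll":0,"gripper":-0.45}]'
python3 -m inch '[{"x":-53,"y":30,"z":0,"roll":0,"gripper":-0.45},{"x":-50,"y":30,"z":0,"roll":0,"gripper":-0.45},{"x":0,"y":0,"z":0,"roll":0,"gripper":-0.45},{"x":0,"y":0,"z":0,"roll":0,"gripper":-0.45}]'
python3 look.py wrist w7 red:6; python3 look.py top t7 red:20; python3 -c "
import cv2,numpy as np
a=cv2.imread('pics/w7.png');b=cv2.imread('pics/t7.png')[165:325,160:420]
cv2.imwrite('pics/m7.png',np.hstack([cv2.resize(a,(400,300)),cv2.resize(b,(400,300))]))"
```

```text
clock: 24.62
tcp_pos: [395.3, -303.1, 20.5]
orientation: [-0.002, -0.0, 1.0, 0.002]
wrist_force: [0.1, -1.3, -0.2]
opening: 85.6
grip_force: 0.0
clock: 25.25
tcp_pos: [503.7, -244.2, 162.8]
orientation: [0.001, 0.001, 1.0, -0.001]
wrist_force: [0.7, -1.4, 0.3]
opening: 62.0
grip_force: 0.0
clock: 25.75
tcp_pos: [604.9, -184.1, 161.3]
orientation: [-0.001, -0.0, 1.0, 0.0]
wrist_force: [-0.2, 0.6, 0.5]
opening: 61.8
grip_force: 0.0
red:6 [246. 181.] (611.0, -183.7, 29.3)
red:6 [122.   9.] (434.2, -305.3, 43.1)
[ 604.6 -184.6  161.6]
red:20 [387. 282.] (373.9, -344.7, 30.8)
[ 604.4 -184.9  161.8]
```

View pics/m7.png

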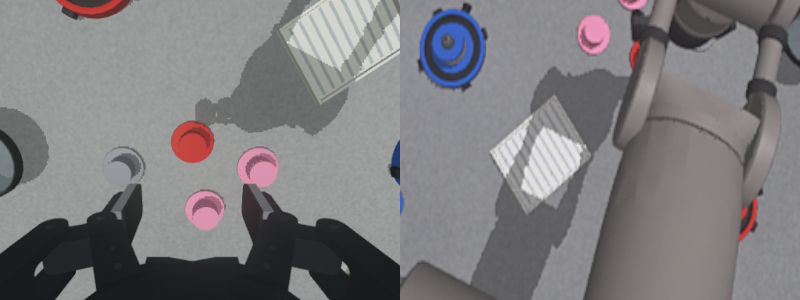

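The wrist view (left) shows the red cap at (192,142), clear of the pink ones at (258,167) and (205,210) and the grey one at (124,167). The top view (right) shows the blue cartridge on the blue base at (452,48) and the tray empty. Descending on the red cap.

```bash
python3 -m inch '[{"x":-6.7,"y":0.8,"z":50,"roll":0,"gripper":-0.45},{"x":0,"y":0,"z":50,"roll":0,"gripper":-0.45},{"x":0,"y":0,"z":40,"roll":0,"gripper":-0.45},{"x":0,"y":0,"z":20,"roll":0,"gripper":-0.45},{"x":0,"y":0,"z":0,"roll":0,"gripper":-0.45}]'
python3 -m inch '[{"x":0,"y":0,"z":0,"roll":0,"gripper":-0.45},{"x":0,"y":0,"z":0,"roll":0,"gripper":-0.45}]'
```

```text
clock: 26.48
tcp_pos: [610.2, -184.0, 0.6]
orientation: [-0.002, 0.001, 1.0, 0.001]
wrist_force: [-0.0, 0.1, 0.1]
opening: 62.1
grip_force: 0.0
clock: 26.72
tcp_pos: [612.9, -184.0, 3.5]
orientation: [0.001, 0.0, 1.0, -0.001]
wrist_force: [1.3, 0.3, -0.0]
opening: 62.2
grip_force: 0.0
```

```bash
python3 -m inch '[{"x":1.5,"y":0,"z":15,"roll":0,"gripper":-0.45},{"x":0,"y":0,"z":14,"roll":0,"gripper":-0.45},{"x":0,"y":0,"z":0,"roll":0,"gripper":-0.45},{"x":0,"y":0,"z":0,"roll":0,"gripper":-0.45}]'
python3 -m inch '[{"x":0,"y":0,"z":0,"roll":0,"gripper":1},{"x":0,"y":0,"z":0,"roll":0,"gripper":1},{"x":0,"y":0,"z":0,"roll":0,"gripper":1},{"x":0,"y":0,"z":0,"roll":0,"gripper":1}]' 40
```

```text
clock: 27.22
tcp_pos: [610.7, -183.3, -27.5]
orientation: [-0.0, -0.0, 1.0, 0.0]
wrist_force: [0.9, -0.1, -0.1]
opening: 62.1
grip_force: 0.0
clock: 27.72
tcp_pos: [613.4, -183.8, -23.1]
orientation: [0.003, -0.0, 1.0, -0.001]
wrist_force: [-1.1, 3.7, 17.5]
opening: 34.0
grip_force: 47.2
```

The tips pressed on the flange (17 N). Reopening, going 5 mm higher and gripping again.

```bash
python3 -m inch '[{"x":0,"y":0,"z":0,"roll":0,"gripper":-0.45},{"x":0,"y":0,"z":-5,"roll":0,"gripper":-0.45},{"x":0,"y":0,"z":0,"roll":0,"gripper":-0.45},{"x":0,"y":0,"z":0,"roll":0,"gripper":-0.45}]'
python3 -m inch '[{"x":0,"y":0,"z":0,"roll":0,"gripper":1},{"x":0,"y":0,"z":0,"roll":0,"gripper":1},{"x":0,"y":0,"z":0,"roll":0,"gripper":1},{"x":0,"y":0,"z":0,"roll":0,"gripper":1}]' 40
```

```text
clock: 28.22
tcp_pos: [610.4, -183.3, -22.4]
orientation: [-0.0, -0.0, 1.0, 0.0]
wrist_force: [0.3, -0.5, 0.4]
opening: 61.6
grip_force: 0.0
clock: 28.72
tcp_pos: [610.6, -183.3, -22.3]
orientation: [-0.0, -0.0, 1.0, 0.0]
wrist_force: [0.2, 1.0, -0.3]
opening: 34.0
grip_force: 39.8
```

```bash
python3 -m inch '[{"x":0,"y":0,"z":-20,"roll":0,"gripper":1},{"x":0,"y":0,"z":-40,"roll":0,"gripper":1},{"x":0,"y":0,"z":-40,"roll":0,"gripper":1},{"x":0,"y":0,"z":-30,"roll":0,"gripper":1},{"x":0,"y":0,"z":0,"roll":0,"gripper":1}]'
python3 -m inch '[{"x":53,"y":-30,"z":0,"roll":0,"gripper":1},{"x":53,"y":-30,"z":0,"roll":0,"gripper":1},{"x":53,"y":-30,"z":0,"roll":0,"gripper":1},{"x":53,"y":-30,"z":0,"roll":0,"gripper":1},{"x":0,"y":0,"z":0,"roll":0,"gripper":1}]'
python3 -m inch '[{"x":0,"y":0,"z":0,"roll":0,"gripper":1},{"x":0,"y":0,"z":0,"roll":0,"gripper":1}]'
python3 look.py wrist w8
```

```text
clock: 29.35
tcp_pos: [612.1, -183.9, 110.4]
orientation: [0.002, -0.0, 1.0, -0.001]
wrist_force: [0.1, 0.7, -0.9]
opening: 34.3
grip_force: 39.9
clock: 29.98
tcp_pos: [394.8, -304.4, 106.4]
orientation: [-0.001, 0.002, 1.0, 0.001]
wrist_force: [0.1, 0.5, -1.4]
opening: 34.5
grip_force: 39.9
clock: 30.22
tcp_pos: [399.5, -302.6, 107.2]
orientation: [-0.0, -0.001, 1.0, 0.0]
wrist_force: [-0.2, 1.1, -1.3]
opening: 34.0
grip_force: 39.9
[ 399.5 -302.6  107.3]
```

View pics/w8.png

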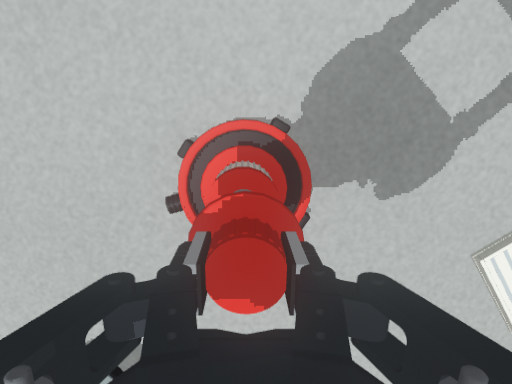

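The wrist view shows the cap held level with the red base and cartridge below it. Centring and lowering.

```bash
python3 -m inch '[{"x":3.3,"y":-1.3,"z":10,"roll":0,"gripper":1},{"x":0,"y":0,"z":10,"roll":0,"gripper":1},{"x":0,"y":0,"z":10,"roll":0,"gripper":1},{"x":0,"y":0,"z":0,"roll":0,"gripper":1},{"x":0,"y":0,"z":0,"roll":0,"gripper":1}]'
```

```text
clock: 30.9
tcp_pos: [395.5, -304.8, 77.8]
orientation: [0.0, -0.0, 1.0, 0.0]
wrist_force: [-0.1, 0.0, -0.5]
opening: 34.1
grip_force: 39.9
```

```bash
python3 -m inch '[{"x":-0.7,"y":0.8,"z":8,"roll":0,"gripper":1},{"x":0,"y":0,"z":8,"roll":0,"gripper":1},{"x":0,"y":0,"z":7,"roll":0,"gripper":1},{"x":0,"y":0,"z":7,"roll":0,"gripper":1},{"x":0,"y":0,"z":0,"roll":0,"gripper":1}]'
```

```text
clock: 31.52
tcp_pos: [395.7, -303.6, 47.1]
orientation: [-0.0, -0.0, 1.0, 0.001]
wrist_force: [0.4, -0.4, -0.4]
opening: 34.4
grip_force: 39.9
```

```bash
python3 -m inch '[{"x":0,"y":0,"z":4,"roll":0,"gripper":1},{"x":0,"y":0,"z":2,"roll":0,"gripper":1},{"x":0,"y":0,"z":1,"roll":0,"gripper":1},{"x":0,"y":0,"z":0,"roll":0,"gripper":1},{"x":0,"y":0,"z":0,"roll":0,"gripper":1}]'
```

```text
clock: 32.15
tcp_pos: [396.1, -303.9, 40.9]
orientation: [0.0, -0.0, 1.0, -0.0]
wrist_force: [-0.1, 0.9, -0.8]
opening: 34.1
grip_force: 39.9
```

```bash
python3 -m inch '[{"x":0,"y":0,"z":1,"roll":0,"gripper":1},{"x":0,"y":0,"z":0.7,"roll":0,"gripper":1},{"x":0,"y":0,"z":0,"roll":0,"gripper":1}]'
```

```text
clock: 32.52
tcp_pos: [396.1, -304.0, 39.6]
orientation: [0.0, -0.0, 1.0, -0.0]
wrist_force: [-1.6, 0.1, 5.2]
opening: 34.2
grip_force: 40.6
```

```bash
python3 -m inch '[{"x":0,"y":0,"z":0,"roll":0,"gripper":-0.45},{"x":0,"y":0,"z":0,"roll":0,"gripper":-0.45},{"x":0,"y":0,"z":0,"roll":0,"gripper":-0.45},{"x":0,"y":0,"z":-20,"roll":0,"gripper":-0.45},{"x":0,"y":0,"z":-45,"roll":0,"gripper":-0.45}]'
python3 -m inch '[{"x":0,"y":0,"z":-45,"roll":0,"gripper":-0.45},{"x":0,"y":58,"z":0,"roll":0,"gripper":-0.45},{"x":0,"y":58,"z":0,"roll":0,"gripper":-0.45},{"x":0,"y":58,"z":0,"roll":0,"gripper":-0.45},{"x":-3,"y":58,"z":0,"roll":0,"gripper":-0.45}]'
python3 -m inch '[{"x":-3,"y":58,"z":0,"roll":0,"gripper":-0.45},{"x":-3,"y":58,"z":0,"roll":0,"gripper":-0.45},{"x":-3,"y":58,"z":0,"roll":0,"gripper":-0.45},{"x":-3,"y":58,"z":0,"roll":0,"gripper":-0.45},{"x":-3,"y":58,"z":0,"roll":0,"gripper":-0.45}]'
python3 -m inch '[{"x":0,"y":50,"z":0,"roll":0,"gripper":-0.45},{"x":0,"y":0,"z":0,"roll":0,"gripper":-0.45},{"x":0,"y":0,"z":0,"roll":0,"gripper":-0.45},{"x":0,"y":0,"z":0,"roll":0,"gripper":-0.45}]'
python3 look.py wrist w9 blue:6
```

```text
clock: 33.15
tcp_pos: [395.0, -302.9, 103.1]
orientation: [-0.002, -0.0, 1.0, 0.002]
wrist_force: [0.8, -0.8, -0.1]
opening: 62.0
grip_force: 0.0
clock: 33.78
tcp_pos: [398.7, -70.2, 149.2]
orientation: [0.0, 0.0, 1.0, 0.0]
wrist_force: [0.3, 0.3, -1.7]
opening: 62.1
grip_force: 0.0
clock: 34.4
tcp_pos: [413.8, 220.1, 149.2]
orientation: [0.0, -0.0, 1.0, 0.0]
wrist_force: [0.5, 0.4, 0.6]
opening: 62.0
grip_force: 0.0
clock: 34.9
tcp_pos: [414.0, 267.0, 149.1]
orientation: [-0.0, 0.001, 1.0, -0.0]
wrist_force: [-0.2, -0.2, 0.1]
opening: 62.0
grip_force: 0.0
blue:6 [116. 358.] (641.5, 107.4, 26.8)
blue:6 [182. 323.] (585.4, 192.0, 20.4)
blue:6 [259. 175.] (410.7, 280.8, 29.3)
[414.1 267.  149.2]
```

```bash
python3 -m inch '[{"x":2.8,"y":13,"z":45,"roll":0,"gripper":-0.45},{"x":0,"y":0,"z":45,"roll":0,"gripper":-0.45},{"x":0,"y":0,"z":35,"roll":0,"gripper":-0.45},{"x":0,"y":0,"z":20,"roll":0,"gripper":-0.45},{"x":0,"y":0,"z":0,"roll":0,"gripper":-0.45}]'
python3 -m inch '[{"x":0,"y":0,"z":0,"roll":0,"gripper":-0.45},{"x":0,"y":0,"z":0,"roll":0,"gripper":-0.45}]'; python3 look.py wrist w10 blue:6
```

```text
clock: 35.58
tcp_pos: [410.4, 279.8, 3.1]
orientation: [-0.001, 0.001, 1.0, -0.001]
wrist_force: [0.6, -0.6, 0.6]
opening: 62.1
grip_force: 0.0
clock: 35.83
tcp_pos: [411.9, 281.3, 5.3]
orientation: [0.001, 0.0, 1.0, 0.001]
wrist_force: [0.4, 0.2, 0.4]
opening: 62.3
grip_force: 0.0
blue:6 [245. 226.] (412.8, 281.0, 31.3)
[411.8 281.3   5.2]
```

View pics/w10.png

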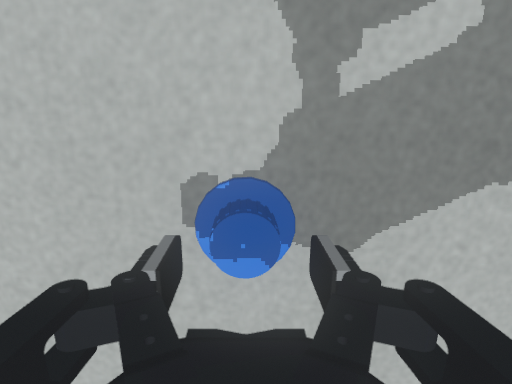

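The cap sits centred between the pads at (246,225).

```bash
python3 -c "
from h import *
c=pickle.load(open('w10.pkl','rb')); print(ray(c,[[245,178]],6),ray(c,[[196,226],[295,226]],6))"
python3 -m inch '[{"x":0.5,"y":-0.6,"z":15,"roll":0,"gripper":-0.45},{"x":0,"y":0,"z":12,"roll":0,"gripper":-0.45},{"x":0,"y":0,"z":0,"roll":0,"gripper":-0.45},{"x":0,"y":0,"z":0,"roll":0,"gripper":-0.45}]'
```

```text
[[381.77602674 281.06441154   6.        ]] [[410.43767756 252.27968201   6.        ]
 [410.50788827 310.34338011   6.        ]]
clock: 36.38
tcp_pos: [410.5, 280.5, -23.1]
orientation: [-0.0, -0.0, 1.0, -0.0]
wrist_force: [0.1, -0.4, 0.1]
opening: 61.5
grip_force: 0.0
```

```bash
python3 -m inch '[{"x":-0.5,"y":0.7,"z":-0.8,"roll":0,"gripper":-0.45},{"x":0,"y":0,"z":0,"roll":0,"gripper":1},{"x":0,"y":0,"z":0,"roll":0,"gripper":1},{"x":0,"y":0,"z":0,"roll":0,"gripper":1},{"x":0,"y":0,"z":0,"roll":0,"gripper":1}]' 40
python3 -m inch '[{"x":0,"y":0,"z":-20,"roll":0,"gripper":1},{"x":0,"y":0,"z":-40,"roll":0,"gripper":1},{"x":0,"y":0,"z":-40,"roll":0,"gripper":1},{"x":0,"y":0,"z":-30,"roll":0,"gripper":1},{"x":0,"y":0,"z":0,"roll":0,"gripper":1}]'
```

```text
clock: 37.0
tcp_pos: [411.3, 281.4, -21.6]
orientation: [0.0, -0.0, 1.0, 0.0]
wrist_force: [-1.2, -0.3, 5.1]
opening: 34.1
grip_force: 39.9
clock: 37.62
tcp_pos: [412.3, 281.8, 109.8]
orientation: [0.002, -0.0, 1.0, 0.001]
wrist_force: [0.1, 0.7, -1.5]
opening: 34.0
grip_force: 40.0
```

```bash
python3 -m inch '[{"x":-53,"y":-29.5,"z":0,"roll":0,"gripper":1},{"x":-53,"y":-29.5,"z":0,"roll":0,"gripper":1},{"x":-53,"y":-29.5,"z":0,"roll":0,"gripper":1},{"x":-53,"y":-29.5,"z":0,"roll":0,"gripper":1},{"x":-7,"y":0,"z":0,"roll":0,"gripper":1}]'
python3 -m inch '[{"x":0,"y":0,"z":0,"roll":0,"gripper":1},{"x":0,"y":0,"z":0,"roll":0,"gripper":1},{"x":0,"y":0,"z":0,"roll":0,"gripper":1}]'
```

```text
clock: 38.25
tcp_pos: [632.1, 160.1, 105.0]
orientation: [-0.001, 0.002, 1.0, -0.0]
wrist_force: [0.4, 0.6, -1.3]
opening: 34.2
grip_force: 40.0
clock: 38.62
tcp_pos: [629.2, 164.2, 108.1]
orientation: [-0.0, -0.001, 1.0, 0.0]
wrist_force: [0.3, 0.1, 0.0]
opening: 34.0
grip_force: 40.0
```

```bash
python3 -m inch '[{"x":-2.5,"y":-0.6,"z":10,"roll":0,"gripper":1},{"x":0,"y":0,"z":10,"roll":0,"gripper":1},{"x":0,"y":0,"z":10,"roll":0,"gripper":1},{"x":0,"y":0,"z":0,"roll":0,"gripper":1},{"x":0,"y":0,"z":0,"roll":0,"gripper":1}]'
```

```text
clock: 39.25
tcp_pos: [632.7, 162.7, 77.9]
orientation: [0.0, -0.0, 1.0, 0.0]
wrist_force: [0.4, 0.4, -0.5]
opening: 34.2
grip_force: 40.0
```

```bash
python3 -m inch '[{"x":0.6,"y":0.7,"z":8,"roll":0,"gripper":1},{"x":0,"y":0,"z":8,"roll":0,"gripper":1},{"x":0,"y":0,"z":7,"roll":0,"gripper":1},{"x":0,"y":0,"z":7,"roll":0,"gripper":1},{"x":0,"y":0,"z":0,"roll":0,"gripper":1}]'
```

```text
clock: 39.88
tcp_pos: [631.5, 163.3, 47.0]
orientation: [-0.001, -0.0, 1.0, -0.0]
wrist_force: [-1.1, 0.6, -1.5]
opening: 34.4
grip_force: 40.0
```

```bash
python3 -m inch '[{"x":0,"y":0,"z":3,"roll":0,"gripper":1},{"x":0,"y":0,"z":2,"roll":0,"gripper":1},{"x":0,"y":0,"z":1,"roll":0,"gripper":1},{"x":0,"y":0,"z":0,"roll":0,"gripper":1},{"x":0,"y":0,"z":0,"roll":0,"gripper":1}]'
```

```text
clock: 40.5
tcp_pos: [632.1, 163.4, 42.1]
orientation: [0.0, -0.0, 1.0, 0.0]
wrist_force: [0.1, -0.2, -1.6]
opening: 34.1
grip_force: 40.0
```

```bash
python3 -m inch '[{"x":0,"y":0,"z":1.2,"roll":0,"gripper":1},{"x":0,"y":0,"z":1.2,"roll":0,"gripper":1},{"x":0,"y":0,"z":0,"roll":0,"gripper":1}]'
```

```text
clock: 40.88
tcp_pos: [632.2, 163.4, 40.4]
orientation: [0.0, -0.0, 1.0, 0.0]
wrist_force: [-2.1, -0.6, 5.2]
opening: 34.3
grip_force: 40.5
```

Home. Releasing, backing away and checking.

```bash
python3 -m inch '[{"x":0,"y":0,"z":0,"roll":0,"gripper":-0.45},{"x":0,"y":0,"z":0,"roll":0,"gripper":-0.45},{"x":0,"y":0,"z":0,"roll":0,"gripper":-0.45},{"x":0,"y":0,"z":-20,"roll":0,"gripper":-0.45},{"x":0,"y":0,"z":-45,"roll":0,"gripper":-0.45}]'
python3 -m inch '[{"x":0,"y":0,"z":-45,"roll":0,"gripper":-0.45},{"x":52,"y":30,"z":0,"roll":0,"gripper":-0.45},{"x":52,"y":30,"z":0,"roll":0,"gripper":-0.45},{"x":52,"y":30,"z":0,"roll":0,"gripper":-0.45},{"x":52,"y":30,"z":0,"roll":0,"gripper":-0.45}]'
python3 look.py top t11; python3 look.py scene s11; python3 - <<'E'
from h import *
a=pickle.load(open("t11.pkl","rb"));b=pickle.load(open("s11.pkl","rb"))
cv2.imwrite("pics/fin.png",np.hstack([cv2.resize(a["img"],(400,300)),cv2.resize(b["img"][150:225,90:340],(400,300))])[:,:,::-1])
for x,y in((632,163.5),(396.5,-303.6)):
    q=cv2.projectPoints(np.array([[x,y,94.]]),cv2.Rodrigues(a["R"])[0],a["t"],a["intrinsics"],np.array(a["distortion"]))[0][0,0]
    u,v=q.round().astype(int); d=np.median(a["depth"][v-2:v+3,u-2:u+3]); o=-a["R"].T@a["t"]
    r=ray(a,[q],94)[0]; z0=(a["R"]@r+a["t"])[2]; print("cap top z",94-(d-z0)*(o[2]-94)/z0)
E
```

```text
clock: 41.5
tcp_pos: [630.4, 163.1, 102.7]
orientation: [-0.003, -0.0, 1.0, -0.0]
wrist_force: [0.2, 0.3, -0.7]
opening: 61.9
grip_force: 0.0
clock: 42.12
tcp_pos: [422.3, 284.0, 149.6]
orientation: [0.0, 0.0, 1.0, 0.0]
wrist_force: [0.5, 0.7, 0.5]
opening: 61.8
grip_force: 0.0
[415.7 286.6 149.4]
[419.  285.4 149.7]
cap top z 93.28436551599175
cap top z 93.18184837842571
```

View pics/fin.png

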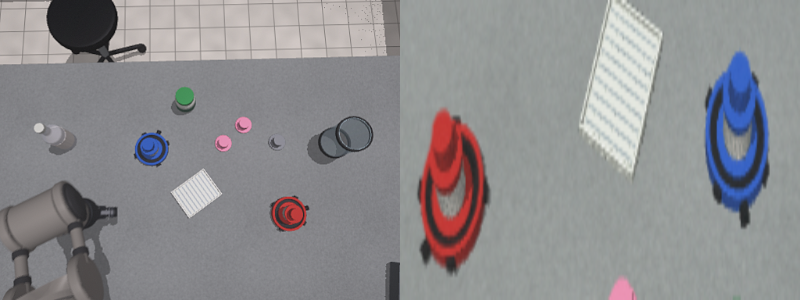

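The blue filter at (150,148) and the red one at (290,213) are both complete. Cap tops are at 93 mm against an expected 94. The tray is empty and the bystanders are where they were.

```bash
python3 -m inch '[{"x":0,"y":0,"z":0,"roll":0,"gripper":-0.45},{"x":0,"y":0,"z":0,"roll":0,"gripper":-0.45},{"x":0,"y":0,"z":0,"roll":0,"gripper":-0.45}]'; python3 -c "
from station import hand_in; print(hand_in())"
```

```text
clock: 42.6
tcp_pos: [424.9, 282.7, 149.3]
orientation: [-0.0, 0.001, 1.0, -0.0]
wrist_force: [-0.6, -0.1, 0.8]
opening: 62.1
grip_force: 0.0
the job is handed in; nothing more can be done
None
```

The job is handed in at 42.6 s: both cartridges are home on the bases of their own colour, both matching caps are fitted (cap tops at about 93 mm against 94 mm expected), the tray is empty and the bystanders were left alone.

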